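# Seat the reagent bottle on its presence switch

### The arm

A 6-joint arm with a two-finger parallel gripper is mounted at the origin on a cart in front of the work surface, level with it; the furniture and walls round the work are solid. World frame = base frame: x ahead of the robot, y to its left, z up, the work surface at z = 0. Lengths are in mm, angles in rad, forces in N, time in s.
With the tool pointing down it reaches from about 350 to 975 mm from the base axis. Payload 7.1 kg.
Tool frame: the origin (TCP) lies on the front face of the gripper's body, between the roots of the fingers; the fingertips stand 80 mm ahead of it and the grasp point (between the pads) lies 61 mm ahead of it; z points along the fingers, y is the line along which they close (so a half turn about z gives the same grasp; the last joint's range is limited). The gripper opens to 88 mm and grips with 3 to 60 N. Pads are 20 mm wide; open, the fingers measure 115 mm over their backs; the gripper's body (75 mm by 178 mm) begins 61 mm behind the grasp point.
Start: joints at [-1.283, 0.423, 1.63, -0, 1.089, -0.019], TCP at [188.774, -595.794, 302.675] pointing down, gripper open.
Joint ranges: [-3, 3], [-0.9, 2.11], [0.09, 2.58], [-1.31, 4.45], [0.11, 2.69], [-2.54, 2.54]. Speed limits (rad/s): [2.39, 2.39, 3.01, 3.14, 3.14, 3.14].

### API

Orientations are given as a rotation vector (axis times angle).
In Python, from workcell import readout, vision, close_job gives the robot as it stands.
- The arm moves only by the tool servo_tool, never from a script. Its argument "plan" is a list that holds one entry, the list of rows, each a list of 7 numbers: the gripper command: -1 is fully open, 1 is shut, values between are in proportion, then the shift along the world's x, y, z in units of 40 mm (1.0 is 40 mm), then the turn, a rotation vector about the world's x, y, z in units of 5 degrees (1.0 is 5 degrees). A call has 1 to 5 rows; each row shifts and turns the commanded pose from where the row before left it; what a row does not reach is not made up. A row lasts 1/12 s, in which the tool goes at most 41.7 mm and 7.16 degrees, less where a joint would pass 70% of its speed; a pose out of reach is approached as far as the arm can. A call is refused whole if a number of a shift passes 1 or a number of a turn 1, either way. A call with a gripper value outside its range is refused whole. The fingers move at their own pace and stop on an object; the grip force is fixed at half the most. Time passes only in rows, so rows that do not move let the fingers close. It gives the time, the measured TCP pose, the force, the opening and the grip force at its end, in the units of the state.
- readout.get_obs(): the state, without advancing time (a new reading comes with each control period).
- vision.get_image(name): name is "side" or "top" or "wrist"; returns the picture (420x560x3 uint8, red, green, blue); there is no depth.
- vision.camera_params(name): a dict with "fx", "fy", "cx", "cy" (pixels), "rvec" (rotation vector, rad) and "tvec" (3), from world to camera coordinates, as OpenCV has them; the wrist camera has in their place "hand_eye" (4x4, takes a point from camera to tool coordinates, whose origin is the TCP and whose axes are the flange's). Camera axes: x right, y down, z forward; pixel columns grow to the right and rows downward; lengths in mm; the calibration is good to about 2 mm. A picture is of the moment at which its call begins: read the wrist's pose just before it. camera_params takes no time and is no camera call.
- close_job(): hands the job in; it is judged then, once.
The state is a dict: "t": time; "qpos": joint angles; "qvel": joint speeds; "joint_torque": joint torques, N m; "ee_pos": TCP position; "orientation": TCP orientation; "ft_force": force on the tool from outside, world axes, zero at the start; "moment": the same for the moment, N m; "width": finger opening in mm; "grasp_force": force on a finger pad.
Only numpy, scipy, OpenCV 4.12 (cv2) and the standard library are available. Lean on these libraries where they do the work, as an engineer would, in place of code of your own. Each camera call takes 0.05 s, during which the arm holds its last target. There are 200 camera calls.

### The job

Put the smaller of the two screw-cap bottles upright into the empty square bottle seat, flat on its floor between the four low walls, so that its base holds the switch lever down. Set it down gently, do not drop it, let go, and leave the taller screw-cap bottle standing where it is.

Things in the scene. Friction and masses are not known exactly. Their poses are not given: they have to be found in the camera images.
- small_bottle: The bottle to place: glass, screw cap, 56 mm in diameter, 104 mm tall, about 0.2 kg, loose, upright on the bench (z = 0). The cap is a ridged cylinder 42 mm in diameter, 80 to 104 mm above the base; grip it there from above. Origin: centre of its underside, z up along its axis. It may swap places with the tall bottle from run to run.
- tall_bottle: A bystander of the same form but larger: 69 mm in diameter and 142 mm tall. To be left standing where it is. Origin: centre of its underside. Behind both bottles and the seat (x over 0.66) stands a fixed white carboy over 0.3 m tall: carry things round in front of it, near the robot.
- seat_floor (a point): Centre of the bottle seat's floor, 10 mm above the bench. The seat is a fixed white square pan, 100 mm wide over its foot, 92 over its walls, 80 mm inside (12 mm play round the bottle each side); walls 16 mm above the floor (the -x one 8 mm). Beyond the +x wall a black switch housing, 50 mm wide, 28 mm above the floor, ends 90 mm from here. x points to the housing, z up.
- switch_lever (a joint): Steel switch lever 12 mm wide, hinged in the housing near floor level; it slopes up through the gap in the seat's +x wall, its tip about 11 mm from the seat centre and 13 mm above the floor. 0 rad: up, free; grows when pressed; about 0.35 rad: tip level with the floor, in a slot. A weak spring (0.3 N at the tip) lifts it; the bottle's own weight holds it down.
There are look-alikes about, which are no part of the job. Of the things shaped like the part that bears seat_floor, the white one is meant. What is shaped like the small_bottle but turquoise is not meant.

How it is judged (in metres and radians):
At the end, for the whole second after the job is handed in: The small bottle stands upright (within 0.08 rad) and at rest in the seat, its underside less than 4 mm above the seat floor and its axis within 20 mm of the seat centre; the lever is held down (over 0.28 rad); the tall bottle stands upright (within 0.2 rad) and within 30 mm of where it was (value of joint switch_lever above 0.28 rad and horizontal distance between small_bottle and seat_floor below 0.02 m and z of small_bottle in the frame of seat_floor below 0.004 m and angle between small_bottle's own z axis and vertical below 0.08 rad and linear speed of small_bottle below 0.02 m/s and angle between tall_bottle's own z axis and vertical below 0.2 rad and distance of tall_bottle from where it was at the start of the episode below 0.03 m); the robot touches nothing.
It fails at once if the small bottle is dropped or slammed into the seat (over 0.5 m/s within 25 mm of its floor) (horizontal distance between small_bottle and seat_floor below 0.06 m and z of small_bottle in the frame of seat_floor below 0.025 m and linear speed of small_bottle above 0.5 m/s).
It fails at once if the tall bottle is pushed more than 30 mm away or knocked over (distance of tall_bottle from where it was at the start of the episode above 0.03 m or angle between tall_bottle's own z axis and vertical above 0.5 rad).
It also fails if it takes over 40 s, if anything falls off the work surface, if the arm or the gripper's body presses on something with over 40 N, if the wrist force passes 120 N, or if a joint passes its speed limit or range.

## Working session

There is one attempt and no reset: what is moved stays moved. The work goes in short steps, Python scripts to look and compute and a tool call to move; the robot and the scene stay as the last step left them, time stands still between calls to the robot, and variables do not carry over. Pictures are saved under pics/ and viewed, at most 10 in all, crops included, and the job is handed in when it is done.

Besides the shell and the picture viewer there is one more tool, called after "Emit:" by a JSON object that holds its "fn" and its "kwargs". servo_tool: Moves the arm, as the interface text tells. Its arguments: {"type":"object","properties":{"plan":{"type":"array"}},"required":["plan"]}

```bash
mkdir -p pics; ls; cat > h.py <<'E'
import numpy as np, cv2
from workcell import readout, vision
def cam(name, obs=None):
    p=vision.camera_params(name)
    K=np.array([[p['fx'],0,p['cx']],[0,p['fy'],p['cy']],[0,0,1]])
    if 'hand_eye' in p:
        T=np.eye(4);T[:3,:3]=cv2.Rodrigues(np.array(obs['orientation'],float))[0];T[:3,3]=obs['ee_pos']
        W=T@np.array(p['hand_eye']); return K,W[:3,:3],W[:3,3]
    R=cv2.Rodrigues(np.array(p['rvec'],float))[0]
    return K,R.T,-R.T@np.array(p['tvec'],float).ravel()
def ray(c,u,v):
    K,R,o=c; d=R@np.linalg.inv(K)@[u,v,1]; return o,d/np.linalg.norm(d)
def plane(c,u,v,z):
    o,d=ray(c,u,v); return o+d*(z-o[2])/d[2]
def proj(c,P):
    K,R,o=c; q=K@(R.T@(np.array(P,float)-o)); return q[:2]/q[2]
def snap(name,f):
    im=vision.get_image(name); cv2.imwrite('pics/'+f,im[:,:,::-1]); return im
E
python3 - <<'E'
from h import *
o=readout.get_obs(); print(o)
for n in('top','side'):
    snap(n,n+'0.png'); c=cam(n); print(n,c[2].round(),c[1][:,2].round(2),c[0][0,0])
E
```

```text
pics
{'t': 0.0, 'qpos': array([-1.28301392e+00,  4.23862255e-01,  1.63069758e+00, -1.76347972e-05,
        1.08860186e+00, -1.90299221e-02]), 'qvel': array([ 0.00113347,  0.00225919, -0.0010982 , -0.00101879,  0.0010704 ,
       -0.00017111]), 'joint_torque': array([-3.33312914e-05, -5.44640422e+01, -2.73671454e+01,  6.42996957e-02,
        2.25380069e-02, -1.34717429e-04]), 'ee_pos': array([ 188.64135822, -595.38899687,  301.88525757]), 'orientation': array([-3.10316228e+00, -4.79827045e-01,  3.54329884e-04]), 'ft_force': array([0.59044734, 0.51163406, 0.03502174]), 'moment': array([-0.00495967,  0.01127508, -0.05360826]), 'grasp_force': 0.0, 'width': 88.00036258839631}
top [ 350.  290. 1029.] [ 0.17  0.01 -0.99] 513.1981010127367
side [249. 861. 587.] [ 0.32 -0.69 -0.65] 387.1905327037756
```

View pics/top0.png

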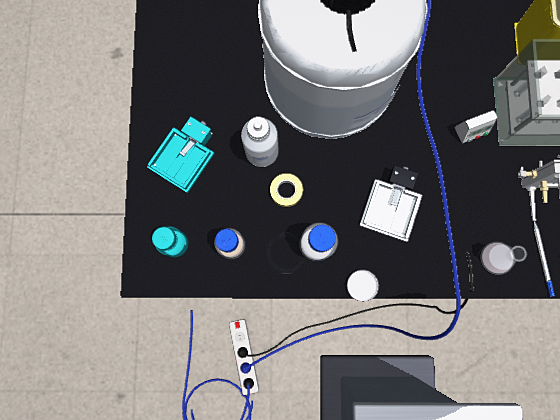

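View pics/side0.png

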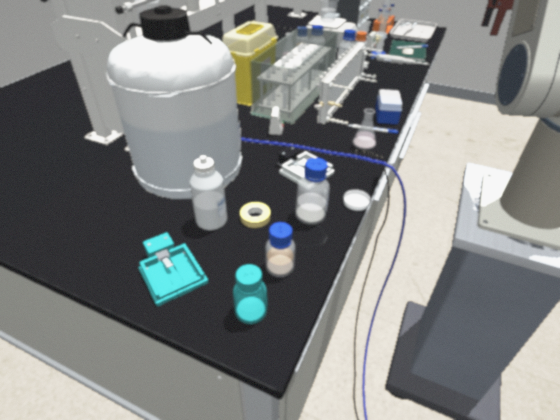

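The top view shows these candidates:
- **Blue-capped bottles:** a smaller one at (228,241) and a larger one at (320,238).
- **Other bottle-like things:** a turquoise bottle at (168,240) and a white dropper bottle at (258,140). There is also a white lid at (362,285), and a faint clear dish at (287,255).
- **Seats:** a white one at (392,208) with its black housing at (404,178), and a turquoise decoy at (182,160).

In the side view the small bottle's cap is at (281,235) and the tall bottle's cap is at (316,170). My choice is the bottle at (228,241) and the white seat. Next I'll measure them and check a crop.

```bash
python3 - <<'E'
from h import *
T=cv2.imread('pics/top0.png');S=cv2.imread('pics/side0.png')
ct,cs=cam('top'),cam('side')
def blue(im,x0,y0,x1,y1):
    h=cv2.cvtColor(im,cv2.COLOR_BGR2HSV);m=cv2.inRange(h,(105,120,60),(125,255,255));k=np.zeros_like(m);k[y0:y1,x0:x1]=m[y0:y1,x0:x1]
    n,l,s,c=cv2.connectedComponentsWithStats(k);i=1+np.argmax(s[1:,4]);return c[i],s[i]
for nm,bt,bs,H in(('small',(205,220,250,265),(262,220,300,250),104),('tall',(298,218,345,262),(298,155,335,186),142)):
    a,sa=blue(T,*bt);b,sb=blue(S,*bs)
    o1,d1=ray(ct,*a);o2,d2=ray(cs,*b)
    A=np.stack([d1,-d2],1);t=np.linalg.lstsq(A,o2-o1,rcond=None)[0];p,q=o1+d1*t[0],o2+d2*t[1]
    print(nm,a.round(1),sa,b.round(1),sb,'tri',((p+q)/2).round(1),'gap',np.linalg.norm(p-q).round(1),'top@H-10',plane(ct,*a,H-10).round(1))
# seat
g=cv2.cvtColor(T,cv2.COLOR_BGR2GRAY);k=np.zeros_like(g);k[165:250,350:430]=g[165:250,350:430]
m=(k>110).astype(np.uint8)*255;m=cv2.morphologyEx(m,cv2.MORPH_CLOSE,np.ones((5,5)))
cn=max(cv2.findContours(m,0,2)[0],key=cv2.contourArea)
r=cv2.minAreaRect(cn);bx=cv2.boxPoints(r);print('seat rect',r)
for z in(0,26):
    P=np.array([plane(ct,*x,z) for x in bx]);print(z,P.round(1).tolist(),P.mean(0).round(1),[np.linalg.norm(P[i]-P[i-1]).round(1) for i in range(4)])
cr=cv2.resize(T[160:270,140:430],None,fx=2.7,fy=2.7,interpolation=cv2.INTER_CUBIC)
cv2.drawContours(cr,[np.int32((bx-[140,160])*2.7)],0,(0,0,255),1)
cv2.imwrite('pics/crop1.png',cr)
E
```

```text
small [226.3 239.8] [215 228  24  24 428] [280.2 233.7] [268 221  26  27 545] tri [455.4 398.4  90.6] gap 1.1 top@H-10 [454.5 397.9  94. ]
tall [321.8 237.7] [309 225  27  27 568] [315.7 168.9] [305 157  22  24 427] tri [454.9 225.2 125.5] gap 0.1 top@H-10 [454.1 225.6 132. ]
seat rect ((391.20001220703125, 209.40000915527344), (50.596439361572266, 50.59644317626953), 18.434947967529297)
0 [[494.4, 140.3, 0.0], [593.9, 105.1, 0.0], [560.3, 8.3, 0.0], [462.0, 44.8, 0.0]] [527.6  74.6   0. ] [np.float64(100.9), np.float64(105.6), np.float64(102.5), np.float64(104.9)]
26 [[490.7, 144.1, 26.0], [587.7, 109.8, 26.0], [555.0, 15.4, 26.0], [459.1, 51.0, 26.0]] [523.1  80.1  26. ] [np.float64(98.3), np.float64(102.9), np.float64(99.9), np.float64(102.3)]
```

View pics/crop1.png

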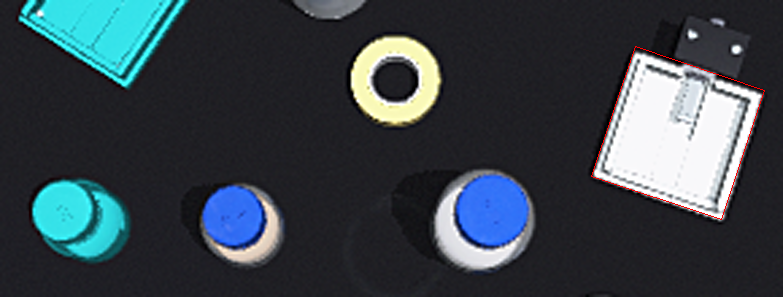

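The crop confirms the smaller blue-capped bottle (cap at crop 234,215) and the empty white seat (crop 680,130) with its lever. Triangulated cap heights are 91 and 125 mm, which fits the two bottle sizes. I'll move now and look at the seat through the wrist camera on the way.

Emit:
{"fn": "servo_tool", "kwargs": {"plan": [[[-1, 0.35, 1, 0.2, 0, 0, 0], [-1, 0.35, 1, 0.2, 0, 0, 0], [-1, 0.35, 1, 0.2, 0, 0, 0], [-1, 0.35, 1, 0.2, 0, 0, 0], [-1, 0.35, 1, 0.2, 0, 0, 0]]]}}

```text
t: 0.52
ee_pos: [256.4, -400.6, 341.1]
orientation: [-3.104, -0.479, 0.0]
ft_force: [0.4, -0.3, -0.3]
width: 87.4
grasp_force: 0.0
```

Emit:
{"fn": "servo_tool", "kwargs": {"plan": [[[-1, 0.35, 1, 0, 0, 0, 0], [-1, 0.35, 1, 0, 0, 0, 0], [-1, 0.35, 1, 0, 0, 0, 0], [-1, 0.35, 1, 0, 0, 0, 0], [-1, 0.35, 1, 0, 0, 0, 0]]]}}

```text
t: 0.93
ee_pos: [325.1, -204.0, 341.3]
orientation: [3.105, 0.479, 0.0]
ft_force: [-0.2, -0.5, -0.1]
width: 88.1
grasp_force: 0.0
```

Emit:
{"fn": "servo_tool", "kwargs": {"plan": [[[-1, 0.35, 1, 0, 0, 0, 0], [-1, 0.35, 1, 0, 0, 0, 0], [-1, 0.35, 1, 0, 0, 0, 0], [-1, 0.35, 1, 0, 0, 0, 0], [-1, 0.35, 1, 0, 0, 0, 0]]]}}

```text
t: 1.35
ee_pos: [394.0, -7.2, 341.4]
orientation: [3.105, 0.48, 0.0]
ft_force: [1.7, -0.1, -0.5]
width: 87.7
grasp_force: 0.0
```

```bash
python3 - <<'E'
from h import *
o=readout.get_obs(); print(o['t'],o['ee_pos'],o['orientation'],o['qpos'].round(2)); p=vision.camera_params('wrist');print(np.array(p['hand_eye']).round(3),p['fx'])
c=cam('wrist',o)
print(proj(c,[527,76,10]),proj(c,[455,398,92]),c[2])
E
```

```text
1.35 [393.95868221  -7.17204203 341.3903123 ] [3.10458780e+00 4.80056111e-01 4.57253790e-04] [-0.05  0.02  2.07 -0.    1.06  1.22]
[[-1.0000e-03 -9.5500e-01 -2.9600e-01  8.1839e+01]
 [ 1.0000e+00 -1.0000e-03 -1.0000e-03  1.2300e+00]
 [ 1.0000e-03 -2.9600e-01  9.5500e-01 -8.1233e+01]
 [ 0.0000e+00  0.0000e+00  0.0000e+00  1.0000e+00]] 314.7584489082695
[247.526249    50.58296666] [-123.31654773   -0.49547996] [472.32244091  16.3791238  422.64598751]
```

Emit:
{"fn": "servo_tool", "kwargs": {"plan": [[[-1, 0.6, 0.7, 0, 0, 0, 0], [-1, 0.6, 0.7, 0, 0, 0, 0], [-1, 0.6, 0.7, 0, 0, 0, 0], [-1, 0, 0, 0, 0, 0, 0], [-1, 0, 0, 0, 0, 0, 0]]]}}

```text
t: 1.77
ee_pos: [466.4, 76.0, 340.7]
orientation: [3.104, 0.485, -0.002]
ft_force: [-1.0, 0.3, 0.8]
width: 87.9
grasp_force: 0.0
```

```bash
cat > seat.py <<'E'
from h import *
o=readout.get_obs(); im=snap('wrist','w1.png'); c=cam('wrist',o); np.savez('w1.npz',R=c[1],o=c[2],K=c[0])
print(o['ee_pos'])
g=cv2.cvtColor(im,cv2.COLOR_RGB2GRAY); u,v=proj(c,[527,76,10]); print('pred',u,v)
m=(g>120).astype(np.uint8)*255
n,l,s,ce=cv2.connectedComponentsWithStats(m); i=l[int(v)-20,int(u)+20] or 1+np.argmax(s[1:,4]); print(s[i])
k=cv2.morphologyEx((l==i).astype(np.uint8)*255,cv2.MORPH_CLOSE,np.ones((9,9)))
cn=max(cv2.findContours(k,0,2)[0],key=cv2.contourArea); r=cv2.minAreaRect(cn);bx=cv2.boxPoints(r);print(r)
for z in(0,26):
    P=np.array([plane(c,*x,z) for x in bx]);print(z,P.round(1).tolist(),P.mean(0).round(1),[np.linalg.norm(P[i]-P[i-1]).round(1) for i in range(4)])
E
python3 seat.py
```

```text
[466.42353634  75.95986126 340.72559269]
pred 295.1869055023593 131.80976471303416
[ 240   73  109  113 6274]
((293.7272033691406, 129.8326416015625), (81.08113861083984, 82.3550033569336), 37.23482894897461)
0 [[495.6, 146.1, 0.0], [590.9, 108.3, 0.0], [560.6, 10.9, 0.0], [458.9, 44.4, 0.0]] [526.5  77.4   0. ] [np.float64(108.2), np.float64(102.5), np.float64(102.0), np.float64(107.0)]
26 [[498.7, 143.3, 26.0], [588.0, 107.8, 26.0], [559.6, 16.4, 26.0], [464.2, 47.8, 26.0]] [527.6  78.8  26. ] [np.float64(101.5), np.float64(96.2), np.float64(95.7), np.float64(100.4)]
```

View pics/w1.png

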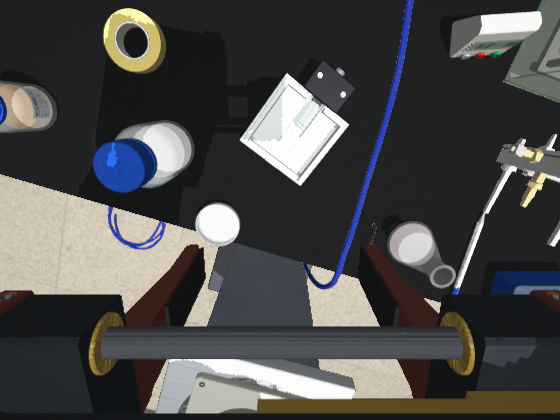

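The wrist view shows the white seat at (295,128) with its housing at (335,85). Its centre measures about (527, 77), which agrees with the top view. The lever is up and the seat is empty. The faint ring is only a mark, and the fingers stay clear of it. On to the bottle at (455, 398).

Emit:
{"fn": "servo_tool", "kwargs": {"plan": [[[-1, 0, 0.9, 0, 0, 0, 0], [-1, 0, 0.9, 0, 0, 0, 0], [-1, 0, 0.9, 0, 0, 0, 0], [-1, 0, 0.9, 0, 0, 0, 0], [-1, 0, 0.9, 0, 0, 0, 0]]]}}

```text
t: 2.23
ee_pos: [465.3, 254.5, 341.4]
orientation: [3.105, 0.477, -0.001]
ft_force: [0.9, 0.0, -0.9]
width: 87.9
grasp_force: 0.0
```

Emit:
{"fn": "servo_tool", "kwargs": {"plan": [[[-1, -0.1, 0.9, 0, 0, 0, 0], [-1, -0.1, 0.9, 0, 0, 0, 0], [-1, -0.1, 0.9, 0, 0, 0, 0], [-1, 0, 0.6, 0, 0, 0, 0], [-1, 0, 0, 0, 0, 0, 0]]]}}

```text
t: 2.65
ee_pos: [453.7, 388.9, 341.3]
orientation: [-3.103, -0.482, -0.0]
ft_force: [-0.2, -0.5, -0.7]
width: 87.9
grasp_force: 0.0
```

```bash
python3 - <<'E'
from h import *
o=readout.get_obs(); im=snap('wrist','w2.png'); c=cam('wrist',o); print(o['ee_pos'],o['orientation'],o['qpos'].round(2))
h=cv2.cvtColor(im,cv2.COLOR_RGB2HSV);m=cv2.inRange(h,(105,120,60),(125,255,255))
n,l,s,ce=cv2.connectedComponentsWithStats(m)
u,v=proj(c,[455,398,95]);print('pred',u,v)
for i in range(1,n):
    if s[i,4]>150: print(s[i],ce[i].round(1),plane(c,*ce[i],97).round(1))
E
```

```text
[453.67182466 388.85997022 341.25793776] [-3.10332444e+00 -4.82461468e-01 -4.13454360e-04] [0.69 0.34 1.66 0.   1.14 1.95]
pred 272.96451937332796 188.7385981016282
[ 253  167   40   43 1309] [272.9 188.3] [455.9 398.3  97. ]
[ 405  220   59   53 2337] [434.1 246. ] [447.3 206.4  97. ]
[204 237  42  32 211] [228.6 257.2] [364.  422.6  97. ]
[544 260  16  31 185] [553.4 278. ] [452.5  57.1  97. ]
```

View pics/w2.png

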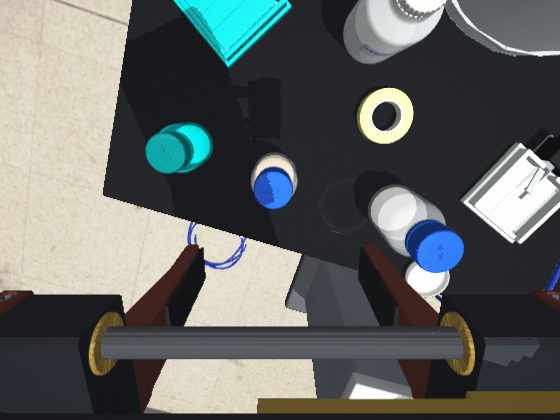

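The wrist view puts the small bottle's cap at (273,188), which is (455.9, 398.3) and matches the triangulation. Descending, with clear space on both sides for the fingers.

Emit:
{"fn": "servo_tool", "kwargs": {"plan": [[[-1, 0.05, 0.23, -0.5, 0, 0, 0], [-1, 0, 0, -0.9, 0, 0, 0], [-1, 0, 0, -0.9, 0, 0, 0], [-1, 0, 0, -0.6, 0, 0, 0], [-1, 0, 0, -0.3, 0, 0, 0]]]}}

```text
t: 3.12
ee_pos: [454.9, 392.3, 210.1]
orientation: [3.102, 0.476, -0.008]
ft_force: [0.3, -0.5, 0.7]
width: 88.2
grasp_force: 0.0
```

Emit:
{"fn": "servo_tool", "kwargs": {"plan": [[[-1, 0, 0, -0.5, 0, 0, 0], [-1, 0, 0, -0.5, 0, 0, 0], [-1, 0, 0, -0.4, 0, 0, 0], [-1, 0, 0, 0, 0, 0, 0], [-1, 0, 0, 0, 0, 0, 0]]]}}

```text
t: 3.53
ee_pos: [456.3, 394.6, 157.6]
orientation: [3.104, 0.478, -0.001]
ft_force: [0.1, 0.1, 0.2]
width: 88.1
grasp_force: 0.0
```

Emit:
{"fn": "servo_tool", "kwargs": {"plan": [[[-1, 0, 0.09, 0, 0, 0, 0], [-0.3, 0, 0, 0, 0, 0, 0], [0, 0, 0, 0, 0, 0, 0], [1, 0, 0, 0, 0, 0, 0], [1, 0, 0, 0, 0, 0, 0]]]}}

```text
t: 3.95
ee_pos: [456.2, 399.7, 158.0]
orientation: [-3.104, -0.48, -0.001]
ft_force: [0.6, -0.6, 0.2]
width: 64.5
grasp_force: 0.0
```

Emit:
{"fn": "servo_tool", "kwargs": {"plan": [[[1, 0, 0, 0, 0, 0, 0], [1, 0, 0, 0, 0, 0, 0], [1, 0, 0, 0, 0, 0, 0], [1, 0, 0, 0, 0, 0, 0], [1, 0, 0, 0, 0, 0, 0]]]}}

```text
t: 4.37
ee_pos: [456.0, 399.6, 157.3]
orientation: [-3.105, -0.48, 0.0]
ft_force: [-0.2, -0.7, -0.3]
width: 40.9
grasp_force: 29.4
```

Gripped at 40.9 mm on a 42 mm cap. Lifting straight up above the tall bottle.

Emit:
{"fn": "servo_tool", "kwargs": {"plan": [[[1, 0, 0, 0.2, 0, 0, 0], [1, 0, 0, 0.5, 0, 0, 0], [1, 0, 0, 0.9, 0, 0, 0], [1, 0, 0, 0.9, 0, 0, 0], [1, 0, 0, 0.9, 0, 0, 0]]]}}

```text
t: 4.78
ee_pos: [455.6, 399.1, 294.6]
orientation: [3.104, 0.48, -0.002]
ft_force: [1.0, 0.6, -3.1]
width: 41.0
grasp_force: 29.4
```

Emit:
{"fn": "servo_tool", "kwargs": {"plan": [[[1, 0, 0, 0.9, 0, 0, 0], [1, 0, 0, 0.4, 0, 0, 0], [1, 0, 0, 0.2, 0, 0, 0], [1, 0, 0, 0, 0, 0, 0], [1, 0, 0, 0, 0, 0, 0]]]}}

```text
t: 5.2
ee_pos: [455.6, 399.1, 352.5]
orientation: [3.104, 0.48, -0.002]
ft_force: [1.0, 0.7, -2.5]
width: 40.9
grasp_force: 29.5
```

The bottle is held; the force reads about -2.5 N. I'll carry it over at base height 195 mm.

Emit:
{"fn": "servo_tool", "kwargs": {"plan": [[[1, 0, -0.4, 0, 0, 0, 0], [1, 0.1, -0.8, 0, 0, 0, 0], [1, 0.2, -0.9, 0, 0, 0, 0], [1, 0.2, -0.9, 0, 0, 0, 0], [1, 0.2, -0.9, 0, 0, 0, 0]]]}}

```text
t: 5.62
ee_pos: [483.0, 241.0, 351.1]
orientation: [3.103, 0.481, -0.006]
ft_force: [-0.2, 0.2, -1.4]
width: 41.2
grasp_force: 29.6
```

Emit:
{"fn": "servo_tool", "kwargs": {"plan": [[[1, 0.3, -0.9, 0, 0, 0, 0], [1, 0.3, -0.9, 0, 0, 0, 0], [1, 0.3, -0.8, 0, 0, 0, 0], [1, 0.1, -0.7, 0, 0, 0, 0], [1, 0, -0.4, 0, 0, 0, 0]]]}}

```text
t: 6.03
ee_pos: [523.5, 91.9, 351.2]
orientation: [3.104, 0.477, -0.006]
ft_force: [0.1, -0.1, -1.7]
width: 40.9
grasp_force: 29.6
```

Emit:
{"fn": "servo_tool", "kwargs": {"plan": [[[1, 0.05, -0.3, 0, 0, 0, 0], [1, 0, 0, 0, 0, 0, 0], [1, 0, 0, 0, 0, 0, 0], [1, 0, 0, 0, 0, 0, 0]]]}}

```text
t: 6.37
ee_pos: [525.7, 84.0, 352.7]
orientation: [-3.104, -0.48, 0.002]
ft_force: [0.1, -0.1, -1.8]
width: 40.8
grasp_force: 29.6
```

Emit:
{"fn": "servo_tool", "kwargs": {"plan": [[[1, 0.03, -0.17, -0.4, 0, 0, 0], [1, 0, 0, -0.8, 0, 0, 0], [1, 0, 0, -0.9, 0, 0, 0], [1, 0, 0, -0.9, 0, 0, 0], [1, 0, 0, -0.5, 0, 0, 0]]]}}

```text
t: 6.78
ee_pos: [525.4, 77.8, 209.9]
orientation: [-3.104, -0.483, 0.006]
ft_force: [-0.1, 0.1, -1.9]
width: 41.4
grasp_force: 29.6
```

Emit:
{"fn": "servo_tool", "kwargs": {"plan": [[[1, 0, 0, -0.3, 0, 0, 0], [1, 0, 0, 0, 0, 0, 0], [1, 0, 0, 0, 0, 0, 0]]]}}

```text
t: 7.03
ee_pos: [527.0, 77.7, 200.9]
orientation: [-3.104, -0.482, 0.002]
ft_force: [-0.8, -0.6, -1.3]
width: 41.0
grasp_force: 29.6
```

```bash
python3 - <<'E'
from h import *
o=readout.get_obs(); print(o['ee_pos'],o['orientation'],o['width'])
s=snap('side','s3.png'); w=snap('wrist','w3.png')
c=cam('side'); print([proj(c,p).round() for p in([527,77,10],[527,77,o['ee_pos'][2]-157.6])])
a=cv2.resize(s[90:230,250:390],(420,420),interpolation=cv2.INTER_CUBIC); b=cv2.resize(w[60:340,140:460],(380,332))
b=cv2.copyMakeBorder(b,0,88,0,0,0); cv2.imwrite('pics/c3.png',np.hstack([a,b])[:,:,::-1])
E
```

```text
[526.97610212  77.67222572 200.85602225] [-3.10418697e+00 -4.82365961e-01  2.32445433e-03] 40.95636414091116
[array([307., 169.]), array([307., 158.])]
```

View pics/c3.png

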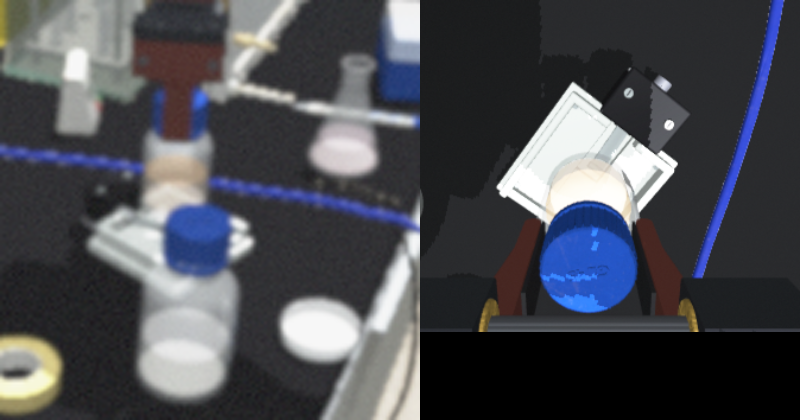

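In the crop the bottle hangs upright over the white seat, with the walls showing on every side and the housing beyond. The tall bottle stands untouched. I'll lower it slowly and watch the force.

Emit:
{"fn": "servo_tool", "kwargs": {"plan": [[[1, 0, 0, -0.15, 0, 0, 0], [1, 0, 0, -0.15, 0, 0, 0], [1, 0, 0, -0.15, 0, 0, 0], [1, 0, 0, -0.15, 0, 0, 0], [1, 0, 0, 0, 0, 0, 0]]]}}

```text
t: 7.55
ee_pos: [526.5, 76.6, 176.1]
orientation: [-3.105, -0.48, 0.003]
ft_force: [0.1, 0.5, -1.4]
width: 41.3
grasp_force: 29.6
```

Emit:
{"fn": "servo_tool", "kwargs": {"plan": [[[1, 0, 0, -0.05, 0, 0, 0], [1, 0, 0, -0.05, 0, 0, 0], [1, 0, 0, -0.04, 0, 0, 0], [1, 0, 0, -0.02, 0, 0, 0], [1, 0, 0, 0, 0, 0, 0]]]}}

```text
t: 7.97
ee_pos: [527.2, 76.7, 170.8]
orientation: [-3.105, -0.48, 0.0]
ft_force: [-0.1, -0.0, -2.4]
width: 41.1
grasp_force: 29.6
```

Emit:
{"fn": "servo_tool", "kwargs": {"plan": [[[1, 0, 0, -0.03, 0, 0, 0], [1, 0, 0, -0.02, 0, 0, 0], [1, 0, 0, -0.02, 0, 0, 0], [1, 0, 0, 0, 0, 0, 0], [1, 0, 0, 0, 0, 0, 0]]]}}

```text
t: 8.38
ee_pos: [527.3, 76.7, 168.1]
orientation: [3.105, 0.48, -0.0]
ft_force: [0.4, 0.1, -2.5]
width: 40.8
grasp_force: 29.6
```

Emit:
{"fn": "servo_tool", "kwargs": {"plan": [[[1, 0, 0, -0.02, 0, 0, 0], [1, 0, 0, 0, 0, 0, 0], [1, 0, 0, 0, 0, 0, 0]]]}}

```text
t: 8.63
ee_pos: [527.3, 76.7, 167.3]
orientation: [3.105, 0.48, 0.0]
ft_force: [0.5, -0.4, -3.5]
width: 40.7
grasp_force: 29.6
```

Emit:
{"fn": "servo_tool", "kwargs": {"plan": [[[1, 0, 0, -0.03, 0, 0, 0], [1, 0, 0, 0, 0, 0, 0], [1, 0, 0, 0, 0, 0, 0]]]}}

```text
t: 8.88
ee_pos: [528.0, 76.9, 167.2]
orientation: [-3.105, -0.48, -0.003]
ft_force: [-1.0, 0.7, 8.0]
width: 41.4
grasp_force: 29.7
```

Emit:
{"fn": "servo_tool", "kwargs": {"plan": [[[1, 0, 0, -0.02, 0, 0, 0], [1, 0, 0, 0, 0, 0, 0], [1, 0, 0, 0, 0, 0, 0]]]}}

```text
t: 9.13
ee_pos: [528.5, 77.0, 167.1]
orientation: [-3.105, -0.48, -0.005]
ft_force: [-1.3, 0.2, 14.0]
width: 40.8
grasp_force: 29.9
```

It touched down at 167.2 against an expected 167.6, so the base is on the seat floor. Opening gradually.

Emit:
{"fn": "servo_tool", "kwargs": {"plan": [[[1, 0, 0, 0.02, 0, 0, 0], [0, 0, 0, 0, 0, 0, 0], [-0.3, 0, 0, 0, 0, 0, 0], [-0.6, 0, 0, 0, 0, 0, 0], [-1, 0, 0, 0, 0, 0, 0]]]}}

```text
t: 9.55
ee_pos: [527.2, 76.7, 165.9]
orientation: [-3.105, -0.48, 0.0]
ft_force: [-0.8, -0.0, 0.9]
width: 60.8
grasp_force: 0.0
```

Emit:
{"fn": "servo_tool", "kwargs": {"plan": [[[-1, 0, 0, 0, 0, 0, 0], [-1, 0, 0, 0, 0, 0, 0], [-1, 0, 0, 0.1, 0, 0, 0], [-1, 0, 0, 0.3, 0, 0, 0], [-1, 0, 0, 0.6, 0, 0, 0]]]}}

```text
t: 9.97
ee_pos: [525.9, 76.5, 205.2]
orientation: [-3.105, -0.48, 0.007]
ft_force: [0.2, 0.2, 0.1]
width: 87.6
grasp_force: 0.0
```

Emit:
{"fn": "servo_tool", "kwargs": {"plan": [[[-1, 0, 0, 0.8, 0, 0, 0], [-1, 0, 0, 0.8, 0, 0, 0], [-1, 0, 0, 0.8, 0, 0, 0], [-1, 0, 0, 0.8, 0, 0, 0], [-1, 0, 0, 0.4, 0, 0, 0]]]}}

```text
t: 10.38
ee_pos: [528.2, 76.8, 355.4]
orientation: [3.105, 0.48, 0.01]
ft_force: [0.8, 0.2, -0.6]
width: 87.9
grasp_force: 0.0
```

Emit:
{"fn": "servo_tool", "kwargs": {"plan": [[[-1, -0.8, -0.6, 0, 0, 0, 0], [-1, -0.8, -0.6, 0, 0, 0, 0], [-1, -0.8, -0.4, 0, 0, 0, 0], [-1, 0, 0, 0, 0, 0, 0], [-1, 0, 0, 0, 0, 0, 0]]]}}

```text
t: 10.8
ee_pos: [430.1, 12.1, 351.3]
orientation: [3.105, 0.478, 0.003]
ft_force: [0.7, -0.2, 0.8]
width: 87.7
grasp_force: 0.0
```

```bash
python3 - <<'E'
from h import *
o=readout.get_obs(); print(o['t'],o['ee_pos'],o['ft_force'])
s=snap('side','s4.png'); c=cam('wrist',o); w=snap('wrist','w4.png')
def blobs(im):
    h=cv2.cvtColor(im,cv2.COLOR_RGB2HSV);m=cv2.inRange(h,(105,120,60),(125,255,255));return cv2.connectedComponentsWithStats(m)
for nm,im,cc,z in(('w',w,c,102),('s',s,cam('side'),102)):
    n,l,st,ce=blobs(im)
    for i in range(1,n):
        if st[i,4]>150: print(nm,st[i],ce[i].round(1),plane(cc,*ce[i],z).round(1))
a=cv2.resize(s[90:230,250:390],(420,420),interpolation=cv2.INTER_CUBIC); b=cv2.resize(w[20:300,140:460],(380,332))
b=cv2.copyMakeBorder(b,0,88,0,0,0); cv2.imwrite('pics/c4.png',np.hstack([a,b])[:,:,::-1])
E
```

```text
10.8 [430.1146726   12.14154556 351.30910406] [ 0.69026169 -0.17298837  0.78340571]
w [ 278    0   87  259 1699] [330.7 131.4] [506.2 -17.8 102. ]
w [ 227   58   43   46 1562] [248.7  80.8] [527.4  75.1 102. ]
w [  32   79   71   57 3182] [ 66.7 107.3] [449.3 241.9 102. ]
w [ 95 178  57  59 457] [119.8 214.9] [352.2 173.7 102. ]
w [ 458  235   97   53 1571] [489.1 250.3] [ 436.2 -236.2  102. ]
s [375 104  26  21 311] [386.9 116.6] [ 379.9 -116.7  102. ]
s [299 129  19  19 299] [308.3 137.9] [528.5  77.  102. ]
s [242 137  56  11 174] [268.6 142. ] [607.2 136.1 102. ]
s [320 149  68  17 237] [353.6 156.3] [405.  108.6 102. ]
s [305 158  22  23 422] [315.6 169.2] [465.3 193.9 102. ]
```

View pics/c4.png

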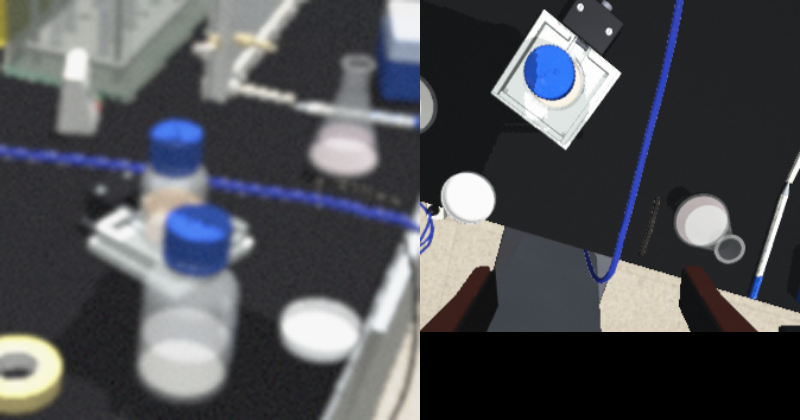

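The bottle stands upright in the white seat with its cap at about (528, 76), over the seat centre. The tall bottle's cap in the side view is at (315.6,169.2), against (315.7,168.9) before. The gripper is clear, so I'm handing in.

```bash
python3 -c "
from workcell import close_job
print(close_job())"
```

```text
the job is handed in; nothing more can be done
None
```

The small bottle is standing upright in the white seat, within about 2 mm of its centre and let go gently with the tall bottle unmoved; the job is handed in, with no verdict returned and the lever not seen directly (touchdown height puts the base on the seat floor).

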